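# Raise the bowl on the cam lift and hold it for painting

## Task

The bowl on the cam lift has to be raised for the painter: with the gripper press the spring pedal at the left of the lift fully down to its stop, which knocks back the catch, and release it; then swing the cam lever on the right by its grip bar up to the highest lift point, where the lever stands upright (beyond that the table sinks again). Finish while still holding the lever there, for it springs back if let go; do not touch the bowl, keep it standing on the lift table, and leave the other things on the bench where they are.

Things in the scene. Friction and masses are not known exactly. Their poses are not given: they have to be found in the camera images.
- cam_lift: the cam lift: a grey steel bench fixture fixed to the bench, base plate 200 x 280 mm and 12 thick. Origin on the bench; z up; +x points away from the robot (about, the fixture is turned a little), +y to the left. Lever on its right (-y) side, pedal on its left (+y) side, bowl on the round lift table in the middle
- lever_angle (a joint): angle of the cam lever about the level axle (axis along the fixture's y). 0 = resting low, the lever leaning towards the robot (-x) at 21 degrees above level; grows as the grip bar swings up and away from the robot; 1.20 rad = lever upright = highest lift; past that the table sinks again; end stop at 1.65. A spring and the weight of the bowl turn it back to 0 if let go (about 3 to 6 N at the grip bar). Locked near 0 by the catch until the pedal has been pressed
- lever: the lever arm: flat steel bar 18 x 10 mm (the 10 along the axle) with the wooden grip bar at its end. Origin on the axle, in the middle of the fixture; axes along the fixture's when the joint is 0
- lever_grip (a point): middle of the grip bar: a plain round wooden bar, 20 mm diameter, parallel to the axle (along the fixture's y), sticking out sideways from the end of the arm; it is free for at least 33 mm either side of this point. 130 mm from the axle; height about 117 mm when resting, 200 mm when upright. It turns with the lever (it does not spin by itself)
- lever_axle (a point): point on the axle line straight below the upright grip-bar middle (70 mm above the bench, same fixture y as lever_grip): the grip bar's middle swings round it in the upright plane of the fixture's x and z, radius 130 mm
- pedal_angle (a joint): angle of the spring pedal: 0 = up, 0.35 rad = fully down on its stop. Needs about 6 N to start and 9 to 12 N at the stop, pressed at pedal_pad; springs back up when released
- pedal: the pedal's steel plate, 105 x 60 mm, hinged at its far (+x) end on a level shaft 26 mm above the bench, its near end raised. Origin on the shaft at the fixture's middle; the plate itself lies 145 mm to +y of that
- pedal_pad (a point): where to press: top of the pedal plate, 80 mm from its hinge, on its centre line; about 59 mm above the bench when up; when fully down it is 32 mm above the bench and some 7 mm nearer the robot in the fixture's -x
- catch (a joint): slide of the steel catch that locks the lever: 0 to 0.003 m = locked over the lug on the lever arm; pressing the pedal to its stop knocks it back some 27 mm towards the robot and it stays there; the lever is free from 0.018 m
- lift (a joint): height of the round lift table above its lowest position, driven by the cam: 0 to 0.025 m, greatest with the lever upright
- table_top (a point): centre of the top face of the round lift table, 110 mm diameter; 112 mm above the bench at its lowest
- bowl: unfired bowl standing loose on the lift table, 150 mm wide at the rim, 75 high, 0.28 to 0.56 kg; origin at the centre of its underside. Not to be touched
- small_bowl: bystander: small white bowl, 90 mm wide and 45 high; origin on its axis at its foot; leave it alone
- glaze_jar: bystander: lidded glass jar, 64 mm wide and 85 high; origin on its axis at its foot; leave it alone
- mug: bystander: white mug, 72 mm wide and 80 high; origin on its axis at its foot; leave it alone
- foot_ring: bystander: terracotta ring, 70 mm wide and 25 high; origin on its axis at its foot; leave it alone
- brush: bystander: brush 180 mm long, lying down; origin on its underside, midway along; leave it alone
- spatula: bystander: spatula 200 mm long, lying down; origin on its underside, midway along; leave it alone
- ink_dish: bystander: shallow dish, 80 mm wide and 25 high; origin on its axis at its foot; leave it alone

How it is judged (in metres and radians):
On the way, in this order (a step that is already met when the one before it is completed fails the run):
1. the gripper presses the pedal fully down to its stop (value of joint pedal_angle above 0.32 rad and contact force between the fingers and pedal above 2 N), for 0.2 s.
2. the pedal is released, and the gripper holds the lever upright, at the highest lift (value of joint lever_angle between 1.1 and 1.3 rad and contact force between the fingers and lever above 1 N and value of joint pedal_angle below 0.1 rad), for 0.3 s.
At the end, for the whole second after the job is handed in: The fingers hold the lever (contact force above 1 N) still and within 0.1 rad (6 degrees) of upright, the lift table within about 1 mm of its highest, the catch knocked back, the pedal up again, and the bowl upright on the lift table within 20 mm of its centre (all of step 2 and velocity of joint lever_angle between -0.1 and 0.1 rad/s and value of joint lift above 0.0237 m and value of joint catch above 0.015 m and horizontal distance between bowl and table_top below 0.02 m and angle between bowl's own z axis and vertical below 0.12 rad and distance between bowl and table_top below 0.025 m); the arm keeps its last pose, push and grip.
It fails at once if the bowl is touched by the robot (contact force between any of the fingers, the arm and bowl above 0.5 N).
It fails at once if the bowl slides or tips on the lift table (horizontal distance between bowl and table_top above 0.03 m or angle between bowl's own z axis and vertical above 0.3 rad).
It fails at once if a bystander is pushed away (more than 30 mm) (distance of any of small_bowl, glaze_jar, mug, foot_ring, brush, spatula, ink_dish from where it was at the start of the episode above 0.03 m).
It also fails if it takes over 43 s, if anything falls off the work surface, if the arm or the gripper's body presses on something with over 40 N, if the wrist force passes 120 N, or if a joint passes its speed limit or range.

## Robot

A 6-joint arm with a two-finger parallel gripper is mounted at the origin on the work surface. World frame = base frame: x ahead of the robot, y to its left, z up, the work surface at z = 0. Lengths are in mm, angles in degrees, forces in N, time in s.
With the tool pointing down it reaches from about 300 to 750 mm from the base axis. Payload 8.5 kg.
Tool frame: the origin (TCP) lies on the centre line of the jaws, within the pads' length; the fingertips stand ahead of it and the grasp point (between the pads) lies 8 mm behind it (arm.tip_extent is the z of the fingertips in the tool frame, in mm); z points along the fingers, y is the line along which they close (so a half turn about z gives the same grasp; the last joint's range is limited). The gripper opens to 85 mm and grips with 20 to 120 N. Pads are 22 mm wide; open, the fingers measure 114 mm over their backs; the gripper's body (76 mm by 85 mm) begins 54 mm behind the grasp point. The pads swing forward as they close: fully open they stand 13 mm farther back than shut.
Start: joints at [-85.502, 21.807, 74.336, -0, 83.858, -12.336], TCP at [159.27, -526.416, 211.622] pointing down, gripper open.
Joint ranges: [-178.18, 178.18], [-50.72, 133.34], [12.68, 142.11], [-81.47, 261.47], [9.98, 163.14], [-165.26, 165.26]. Speed limits (degrees/s): [136.94, 136.94, 180, 180, 180, 180].

## Interface

Orientations are given as a 3x3 rotation matrix whose columns are the frame's x, y, z axes.
In Python, from cell import arm gives the robot as it stands. The module is installed in compiled form; this text tells all that it offers. Calls block until the motion is done:
- arm.movep(position, orientation): joint-space move of the TCP to a pose.
- arm.move_straight(position, ori=None, speed=150): straight line of the TCP; ori=None keeps the orientation; speed is the mean speed in mm/s.
- arm.move_j(angles): joint-space move.
- arm.move_gripper(opening, squeeze=None): opening from 0.0 (shut) to 1.0 (fully open); squeeze is the grip in N (None keeps the last); returns when the fingers have stopped.
- arm.dwell(seconds).
- arm.inverse_kinematics(position, orientation): joint angles nearest the present ones, or None.
- arm.read_camera(name): name is "side" or "top"; returns the picture (480x640x3 uint8, red, green, blue); there is no depth.
- arm.camera_info(name): a dict with "fovy" (degrees; the focal length in pixels is half the picture's height over the tangent of half this angle, whatever the lens; pixels are square), "cx", "cy" (the principal point, pixels), "R" (3x3) and "t" (3): a world point X has camera coordinates R X + t. Camera axes: x right, y down, z forward; pixel columns grow to the right and rows downward; lengths in mm; the calibration is good to about 2 mm. A picture is of the moment at which its call begins. camera_info takes no time and is no camera call.
A pose or a line that the arm cannot do raises arm.Unreachable and nothing moves.
- arm.close_job(): hands the job in; it is judged then, once.
Trained networks look in the newest picture that a camera, given by its name, has taken for a name from the list of things; names that differ only in an ending like _2 or _b are one class to them, and where a whole thing is asked for, a point or a joint stands for the part that bears it (a point fixed in the world has none). Each returns a list of dicts, best first, with "conf" (0 to 1); they miss things now and then, are a little off and sometimes report something else, mostly with a low value. They report only what shows in the picture. A call takes as long as a camera call.
- arm.recognise(label, camera): "point" ([column, row] as shares, 0 to 1, of the picture: columns of its width, rows of its height, amid what is visible of it).
- arm.outline_of(label, camera): "pixels" (480x640 bool, what is visible of it) and "point" ([column, row] as shares, 0 to 1, of the picture: columns of its width, rows of its height, amid what is visible of it).
- arm.landmark_of(label, camera): "point" ([column, row] as shares, 0 to 1, of the picture: columns of its width, rows of its height: a listed point, or the origin of a listed thing).
Readings, each from a call of its own:
- arm.current_time(): time.
- arm.current_qpos(): joint angles.
- arm.current_qd(): joint speeds.
- arm.current_effort(): joint torques, N m.
- arm.current_position(): TCP position.
- arm.current_ee_rot(): TCP orientation.
- arm.current_contact_force(): force on the tool from outside, world axes, zero at the start.
- arm.current_ft_torque(): the same for the moment, N m.
- arm.current_finger_gap(): opening from 0.0 (shut) to 1.0 (fully open).
- arm.current_gripper_force(): force on a finger pad.
Only numpy, scipy, OpenCV 4.12 (cv2) and the standard library are available. Lean on these libraries where they do the work, as an engineer would, in place of code of your own. Each camera call takes 0.05 s, during which the arm holds its last target. There are 200 camera calls.

## Working session

There is one attempt and no reset: what is moved stays moved. The work goes in short steps, each a Python script; the robot and the scene stay as the last script left them, time stands still between calls to the robot, and variables do not carry over. Pictures are saved under pics/ and viewed, at most 10 in all, crops included, and the job is handed in when it is done.

```bash
mkdir -p pics
cat > h.py <<'E'
import numpy as np, cv2
from cell import arm
def ray(cam,pt):
    c=arm.camera_info(cam); f=240/np.tan(np.radians(c["fovy"])/2)
    R=np.array(c["R"]);t=np.array(c["t"]).ravel()
    d=R.T@np.array([(pt[0]*640-c["cx"])/f,(pt[1]*480-c["cy"])/f,1]); return -R.T@t,d/np.linalg.norm(d)
def atz(cam,pt,z):
    o,d=ray(cam,pt); return o+d*(z-o[2])/d[2]
def proj(cam,X):
    c=arm.camera_info(cam); f=240/np.tan(np.radians(c["fovy"])/2)
    p=np.array(c["R"])@np.array(X)+np.array(c["t"]).ravel(); return np.array([c["cx"]+f*p[0]/p[2],c["cy"]+f*p[1]/p[2]])
def tri(a,b):
    o1,d1=ray("top",a);o2,d2=ray("side",b)
    s=np.linalg.lstsq(np.c_[d1,-d2],o2-o1,rcond=None)[0]
    p,q=o1+s[0]*d1,o2+s[1]*d2; return (p+q)/2,np.linalg.norm(p-q)
E
python3 - <<'E'
from h import *
np.set_printoptions(precision=3,suppress=True)
for c in("top","side"):
    cv2.imwrite(f"pics/{c}0.png",arm.read_camera(c)[:,:,::-1]); 
    print(c,ray(c,(.5,.5)))
P={}
for l,z in (("lever_grip",117),("lever_axle",70),("pedal_pad",59),("table_top",112),("cam_lift",0),("bowl",112),("pedal",26),("small_bowl",0),("glaze_jar",0),("mug",0),("foot_ring",0),("brush",0),("spatula",0),("ink_dish",0)):
    r={c:arm.landmark_of(l,c) for c in("top","side")}
    for c in r:
        for d in r[c][:2]: print(l,c,round(d["conf"],2),np.array(d["point"])*[640,480],atz(c,d["point"],z))
    if r["top"] and r["side"]: print("   tri",tri(r["top"][0]["point"],r["side"][0]["point"]))
print(arm.current_time(),arm.tip_extent,arm.current_ee_rot())
E
```

```text
top (array([ 486.461,   92.32 , 1210.882]), array([ 0.077, -0.024, -0.997]))
side (array([440.017, 594.933, 760.712]), array([ 0.164, -0.604, -0.78 ]))
lever_grip top 0.72 [447.616 292.896] [ 450.75 -211.49  117.  ]
lever_grip side 0.84 [422.08  141.024] [ 438.279 -218.045  117.   ]
   tri (array([ 444.614, -210.128,  122.857]), np.float64(12.652885595130828))
lever_axle top 0.19 [387.072 185.904] [697.725 -92.804  70.   ]
lever_axle side 0.32 [417.984 141.888] [ 446.674 -271.957   70.   ]
   tri (array([548.562, -36.398, 292.907]), np.float64(214.8366227792364))
pedal_pad top 0.61 [317.888 269.28 ] [508.172  70.199  59.   ]
pedal_pad side 0.67 [244.096 287.424] [688.896 191.489  59.   ]
pedal_pad side 0.59 [359.808 257.088] [505.553  71.847  59.   ]
   tri (array([601.531, 126.084,  42.348]), np.float64(217.4025893298908))
table_top side 0.79 [336.704 172.176] [590.081 -83.366 112.   ]
table_top side 0.2 [339.2   187.296] [575.095 -43.326 112.   ]
cam_lift top 0.8 [380.672 249.696] [554.207 -84.238   0.   ]
cam_lift side 0.91 [349.696 217.824] [554.467 -69.498   0.   ]
   tri (array
[... 1166 characters left out ...]
9.642232070544019))
brush top 0.8 [279.104 247.488] [563.468 161.956   0.   ]
brush side 0.83 [319.616 313.2  ] [555.133 173.554   0.   ]
   tri (array([561.493, 162.644, -20.304]), np.float64(6.586238989582822))
spatula top 0.83 [485.12  292.224] [ 446.907 -335.563    0.   ]
spatula side 0.92 [416.704 149.28 ] [ 446.527 -331.124    0.   ]
   tri (array([ 446.655, -337.389,   -5.154]), np.float64(0.16795632398051058))
ink_dish top 0.88 [367.68 312.  ] [404.731 -48.915   0.   ]
ink_dish side 0.89 [417.216 236.304] [407.09  -56.623   0.   ]
   tri (array([406.499, -47.635,  10.609]), np.float64(2.10126671464219))
1.5 11.0 [[ 0.957  0.29  -0.   ]
 [ 0.29  -0.957 -0.   ]
 [-0.     0.    -1.   ]]
```

View pics/top0.png

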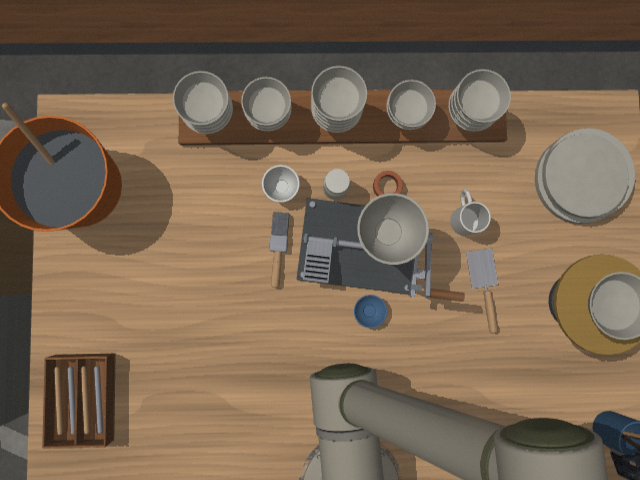

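View pics/side0.png

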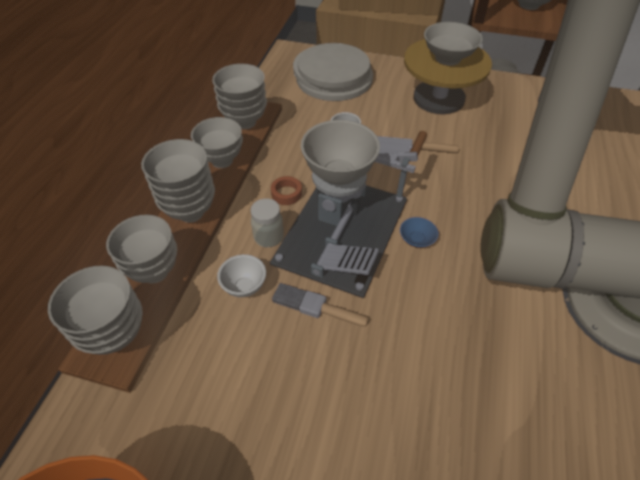

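The top view shows the pedal's slotted plate at about (318,262) and the brown grip bar from about (425,294) to (464,296). The dish is at (370,312), clear of both. In the side view the second pedal detection, (360,257), is the real pedal; the first is the small bowl. Next I'll refine the bar and the yaw, and check reach.

Run:
```python
from h import *
np.set_printoptions(precision=2,suppress=True)
t=cv2.imread("pics/top0.png"); s=cv2.imread("pics/side0.png")
A=cv2.resize(t[180:310,290:475],None,fx=4,fy=4,interpolation=cv2.INTER_CUBIC)
cv2.imwrite("pics/tc.png",A)
B=cv2.resize(s[110:310,270:470],None,fx=3,fy=3,interpolation=cv2.INTER_CUBIC)
cv2.imwrite("pics/sc.png",B)
yaw=np.radians(-7); c,sn=np.cos(yaw),np.sin(yaw)
for k in(1,-1):
    R=np.array([[-sn*k,c*k,0],[c*k,sn*k,0],[0,0,-1]]).astype(float)
    for p in((507,71,110),(450,-222,125),(570,-235,208),(450,-222,220)):
        print(k,p,arm.inverse_kinematics(p,R))
```

```text
1 (507, 71, 110) [-5.3  23.88 89.56 -0.   66.56  1.7 ]
1 (450, -222, 125) [-39.8   21.93  89.92  -0.    68.15 -32.8 ]
1 (570, -235, 208) [-33.39  28.76  63.33  -0.    87.91 -26.39]
1 (450, -222, 220) [-39.8   16.59  80.86  -0.    82.55 -32.8 ]
-1 (507, 71, 110) None
-1 (450, -222, 125) [-39.8   21.93  89.92  -0.    68.15 147.2 ]
-1 (570, -235, 208) [-33.39  28.76  63.33  -0.    87.91 153.61]
-1 (450, -222, 220) [-39.8   16.59  80.86  -0.    82.55 147.2 ]
```

View pics/tc.png

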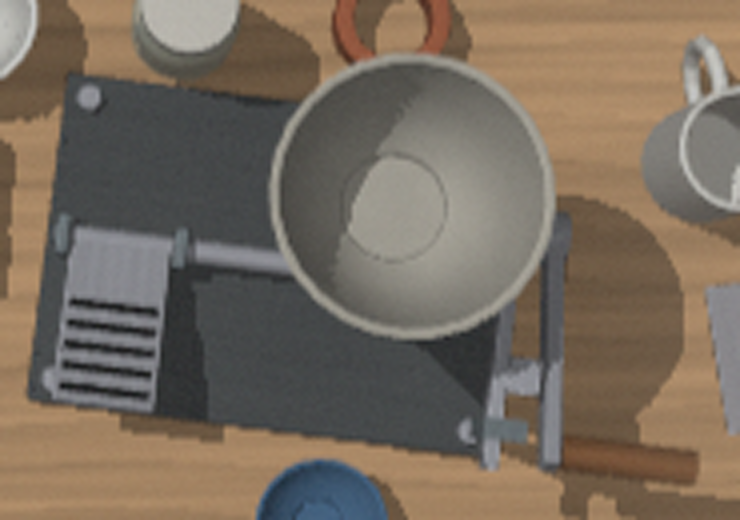

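View pics/sc.png

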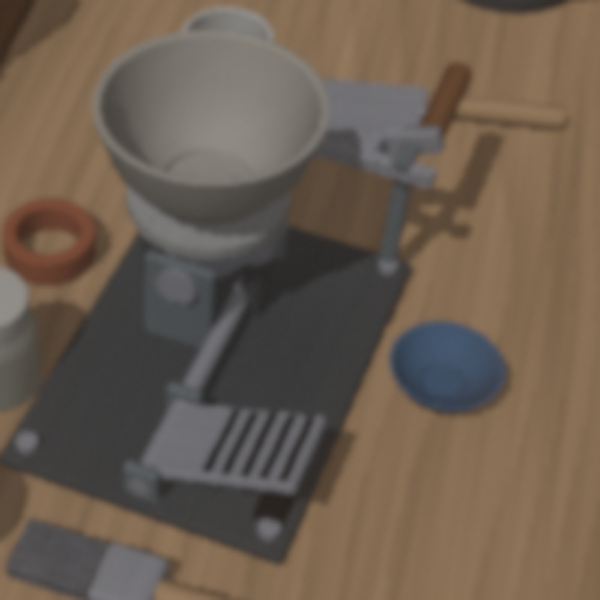

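The top crop shows the bar from (430.8,293.3) to (464.3,296.5) and the plate corners clearly. The side crop shows the bar from (423,133) to (414,152). I'll compute the positions and press the pedal.

```bash
cat >> h.py <<'E'
def Rt(yaw,tilt=0):
    c,s=np.cos(yaw),np.sin(yaw); return np.array([[-s,c,0],[c,s,0],[0,0,-1.]])
E
python3 - <<'E'
from h import *
np.set_printoptions(precision=2,suppress=True)
T=lambda x,y,z:atz("top",((290+x/4)/640,(180+y/4)/480),z)
S=lambda x,y,z:atz("side",((270+x/3)/640,(110+y/3)/480),z)
a,b=T(563,453,117),T(697,466,117); print("bar top",a,b,(a+b)/2,np.degrees(np.arctan2(*(a-b)[:2]*[-1,1])))
a,b=S(433,125,117),S(459,70,117); print("bar side",a,b,(a+b)/2)
print("tri",tri(((290+630/4)/640,(180+459.5/4)/480),((270+446/3)/640,(110+97.5/3)/480)))
p,q,r=T(70,77,12),T(30,400,12),T(475,455,12); print("plate",p,q,r,np.degrees(np.arctan2((p-q)[1],(p-q)[0])),np.degrees(np.arctan2(*(q-r)[:2]*[-1,1])))
a,b=T(75,233,30),T(290,262,26);print("shaft",np.degrees(np.arctan2(*(a-b)[:2]*[-1,1])))
pad=T(109,367,59);print("pad",pad)
R=Rt(np.radians(-6.5))
x,y=507,(71+pad[1])/2
arm.move_straight([159.27,-526.4,330],speed=250)
arm.move_gripper(0.0)
arm.movep([400,y,300],R)
arm.movep([x,y,100],R)
print(arm.tip_extent,arm.current_contact_force(),arm.current_time())
arm.move_straight([x,y,76],R,speed=100)
for z in range(74,34,-3):
    k=min(1,max(0,(70-z)/27))
    arm.move_straight([x-5*k,y,z],speed=40)
    f=arm.current_contact_force(); print(z,f,arm.current_position())
    if abs(f[2])>22: break
arm.dwell(.4); print(arm.current_contact_force(),arm.current_time())
cv2.imwrite("pics/press.png",arm.read_camera("side")[150:320,230:470,::-1])
E
```

```text
bar top [ 450.65 -174.38  117.  ] [ 442.25 -247.81  117.  ] [ 446.45 -211.1   117.  ] -6.520594341915836
bar side [ 449.2  -179.95  117.  ] [ 439.75 -243.99  117.  ] [ 444.48 -211.97  117.  ]
tri (array([ 445.51, -211.09,  117.14]), np.float64(1.8971625226631792))
plate [678.34  91.53  12.  ] [484.36 118.34  12.  ] [ 446.97 -147.04   12.  ] -7.867138344811836 -8.019943467483634
shaft -8.444873480076549
pad [502.54  71.76  59.  ]
11.0 [-0.13 -0.15  0.89] 6.1
74 [-0.16 -0.36 -0.06] [507.18  71.37  74.46]
71 [ 0.21 -0.35 -0.06] [506.9   71.38  70.87]
68 [-0.34 -0.13  1.39] [506.48  71.39  67.78]
65 [0.62 0.07 0.1 ] [505.93  71.38  64.81]
62 [-1.24  0.37  0.02] [505.36  71.41  61.81]
59 [0.44 0.8  0.23] [504.83  71.38  58.8 ]
56 [-0.11 -0.82 -0.11] [504.28  71.39  55.82]
53 [-0.34  0.02 -0.07] [503.71  71.39  52.82]
50 [-0.32 -0.32 -0.22] [503.13  71.42  49.81]
47 [ 0.53 -0.57  0.21] [502.62  71.38  46.85]
44 [ 0.57 -0.7   0.23] [502.06  71.38  43.83]
41 [-0.88 -0.12  4.78] [502.23  71.39  41.21]
38 [-0.95  0.13  4.7 ] [502.13  71.4   38.25]
35 [-0.4  -0.46  6.61] [502.1   71.4   35.31]
[-1.95  0.17  6.12] 10.3917
```

Run:
```python
from h import *
arm.read_camera("top")
im=cv2.imread("pics/press.png"); cv2.imwrite("pics/press2.png",cv2.resize(im,None,fx=3,fy=3,interpolation=cv2.INTER_CUBIC))
print(arm.current_finger_gap(),arm.current_position(),arm.current_contact_force())
```

```text
0.0023177042633716403 [502.10553614  71.41077963  35.37617733] [-0.6384074  -0.29251026  5.0592386 ]
```

View pics/press2.png

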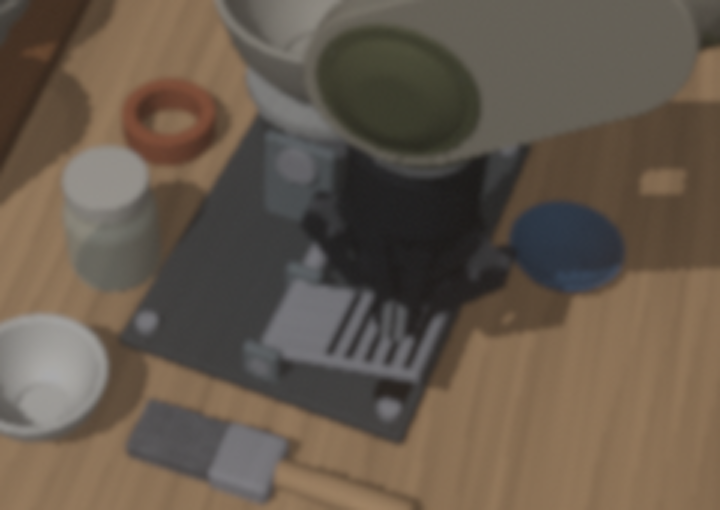

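The fingers are over the slotted half of the plate, but the force is still only about 5 N. I'll keep descending until the force shows the stop.

Run:
```python
from h import *
np.set_printoptions(precision=1,suppress=True)
for X in((502,71,24),(502,71,40),(502,71,59)): print((proj("side",X)-[230,150])*3)
for z in range(33,14,-2):
    arm.move_straight([502,71.4,z],speed=30)
    f=np.mean([arm.current_contact_force() for _ in range(5)],0); print(z,f,arm.current_position())
    if abs(f[2])>18: break
im=arm.read_camera("side")[150:320,230:470,::-1]
cv2.imwrite("pics/press3.png",cv2.resize(im,None,fx=3,fy=3,interpolation=cv2.INTER_CUBIC))
print(arm.current_time())
```

```text
[391.5 354.1]
[393.2 339.4]
[395.3 321.4]
33 [-2.5 -0.1  6.6] [501.9  71.4  33.4]
31 [-3.4  0.1  7.4] [501.6  71.5  31.4]
29 [-2.1  0.8  7.6] [501.8  71.5  29.4]
27 [-1.5  1.6  7.3] [501.8  71.5  27.4]
25 [-3.2  0.4  9.2] [501.7  71.5  25.5]
23 [-4.3 -0.5  9.3] [501.3  71.6  23.4]
21 [-5.7  0.5  9.2] [500.9  71.6  21.3]
19 [-5.1  1.3  9.6] [501.1  71.6  19.4]
17 [-5.2  0.8  9.4] [500.8  71.7  17.3]
15 [-7.   0.1  9.7] [500.5  71.7  15.2]
13.0417
```

View pics/press3.png

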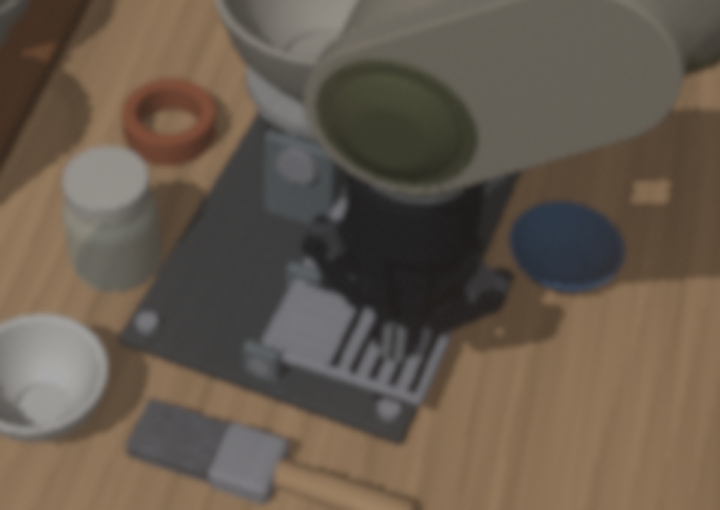

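The pedal has visibly dropped and the force is climbing like the spring (5 → 10 N), with no stop yet. I'll continue while relieving x.

Run:
```python
from h import *
np.set_printoptions(precision=1,suppress=True)
for z in np.arange(14,4,-1.):
    arm.move_straight([499,71.4,z],speed=20)
    f=np.mean([arm.current_contact_force() for _ in range(5)],0); print(z,f,arm.current_position())
    if abs(f[2])>16: break
arm.dwell(.4)
print(arm.current_contact_force(),arm.current_time())
arm.read_camera("side"); arm.read_camera("top")
for l in("catch","pedal_pad"):
  for c in("top","side"):print(l,c,[(round(d["conf"],2),np.array(d["point"])*[640,480]) for d in arm.landmark_of(l,c)])
print(proj("side",(500,71,32)),proj("top",(500,71,32)))
```

```text
14.0 [1.  3.  8.9] [500.3  71.7  15. ]
13.0 [1.1 2.8 9.4] [500.2  71.7  14. ]
12.0 [ 0.3  2.7 10.5] [500.1  71.7  13. ]
11.0 [-0.4  1.8 13.2] [500.1  71.7  12.1]
10.0 [-3.9  2.8 21.1] [500.2  71.7  11.9]
[-2.3  3.2 22. ] 14.75Traceback (most recent call last):
  File "<stdin>", line 11, in <module>
ValueError: it knows: bowl, brush, cam_lift, foot_ring, glaze_jar, ink_dish, lever, lever_axle, lever_grip, mug, pedal, pedal_pad, small_bowl, spatula, table_top
```

Run:
```python
from h import *
np.set_printoptions(precision=1,suppress=True)
y=np.radians(-8);M=np.array([[np.cos(y),-np.sin(y)],[np.sin(y),np.cos(y)]])
s=arm.read_camera("side")[:,:,::-1].copy(); t=arm.read_camera("top")[:,:,::-1].copy()
a=s[210:310,300:420]; t=t[180:310,330:475]
f=lambda i,k:cv2.resize(i,None,fx=k,fy=k,interpolation=cv2.INTER_CUBIC)
a=f(a,5)[:, :]
for (c,z,col) in(((500,72),32,(0,255,0)),((506,71),59,(0,0,255))):
    for d in((-25,30),(-25,-30)):
        u=d if z==32 else (d[0]*.94,d[1])
        p=np.r_[np.array(c)+M@np.array(u),z+(0 if z==32 else 8.5)]
        q=(proj("side",p)-[300,210]+.5)*5; cv2.circle(a,tuple(int(v) for v in q),4,col,1)
b=f(t,3)
cv2.imwrite("pics/now.png",cv2.resize(a,(600,500))); cv2.imwrite("pics/nowt.png",b)
```

```text
(no output)
```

View pics/now.png

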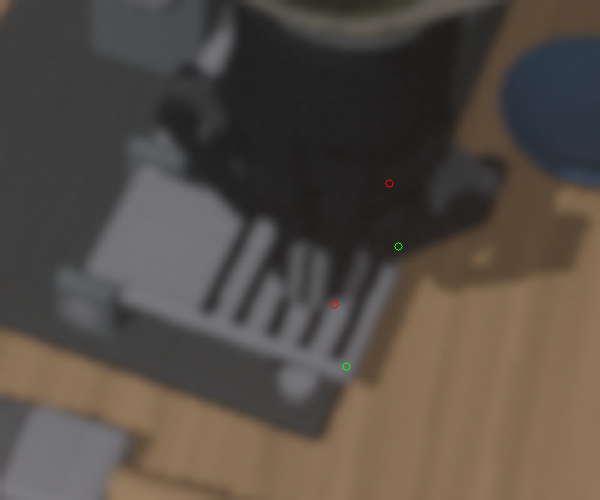

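The pedal corner sits on the predicted fully-down (green) mark, at about (342,372), so the pedal is at its stop. The TCP reading seems low for that, so I'll release, open, go above the lever, and check where the fingertips really are.

Run:
```python
from h import *
np.set_printoptions(precision=1,suppress=True)
R=Rt(np.radians(-8))
arm.move_straight([499,71.4,120],speed=150)
arm.move_straight([380,40,260],speed=300)
arm.movep([380,-225,250],R)
print(arm.current_position(),arm.current_contact_force(),arm.current_time())
s=arm.read_camera("side")[:,:,::-1].copy()
t=arm.read_camera("top")[:,:,::-1].copy()
p=arm.current_position();A=arm.current_ee_rot()
c=proj("side",p).astype(int); x0,y0=c[0]-80,max(0,c[1]-70)
a=cv2.resize(s[y0:y0+140,x0:x0+150],None,fx=4,fy=4,interpolation=cv2.INTER_CUBIC)
for dz,col in((11,(0,255,0)),(0,(0,0,255)),(-8,(255,0,0)),(-20,(255,255,0))):
    q=(proj("side",p+A@np.array([0,0,dz]))-[x0,y0]+.5)*4; cv2.circle(a,tuple(int(v) for v in q),3,col,1)
b=cv2.resize(s[110:290,320:440],None,fx=1.0,fy=1.0)
cv2.imwrite("pics/tip.png",a); cv2.imwrite("pics/sfull.png",s); cv2.imwrite("pics/tfull.png",t)
```

```text
[ 380.3 -224.1  249.5] [ 0.2  1.  -0. ] 17.6417
```

View pics/tip.png

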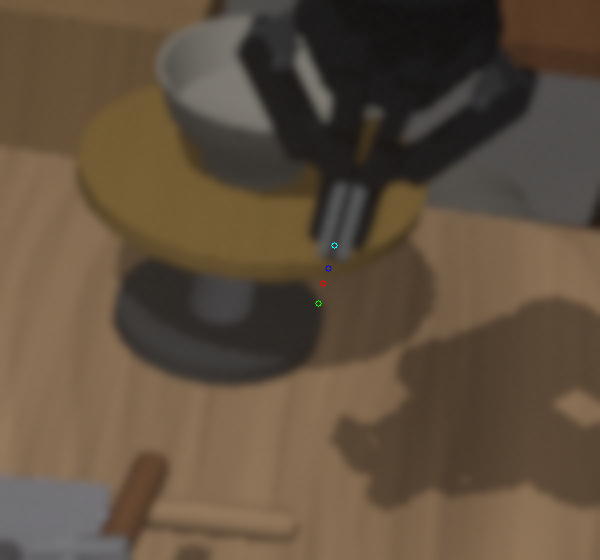

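The picture shows the fingertips at about (334,257), roughly 15–18 mm behind the nominal TCP (red). That agrees with the pedal contact, where the tip sat about 17–20 mm above the TCP. So the true grasp point is about 35 mm behind the reported TCP, and I'll correct for it. Now I'll grasp the bar.

```bash
cat >> h.py <<'E'
YAW=np.radians(-8); FX=np.array([np.cos(YAW),np.sin(YAW),0]); FY=np.array([-FX[1],FX[0],0])
G0=np.array([445.5,-211.1,117])-8*FY; RL=Rt(YAW); OFF=np.array([0,0,-35.])
E
python3 - <<'E'
from h import *
np.set_printoptions(precision=1,suppress=True)
arm.move_gripper(0.75)
arm.movep(G0+[0,0,60],RL)
arm.move_straight(G0+OFF,RL,speed=120)
print(arm.current_position(),arm.current_contact_force())
arm.move_gripper(0.0,30)
print(arm.current_finger_gap(),arm.current_gripper_force(),arm.current_contact_force(),arm.current_position(),arm.current_time())
cv2.imwrite("pics/g.png",cv2.resize(arm.read_camera("side")[70:220,340:520,::-1],None,fx=4,fy=4,interpolation=cv2.INTER_CUBIC))
E
```

```text
[ 444.7 -219.4   82.9] [ 0.5  0.3 -0.8]
0.22142615177027483 30.342400074005127 [ 1.8 -0.   2.2] [ 444.9 -219.2   82.3] 20.25
```

View pics/g.png

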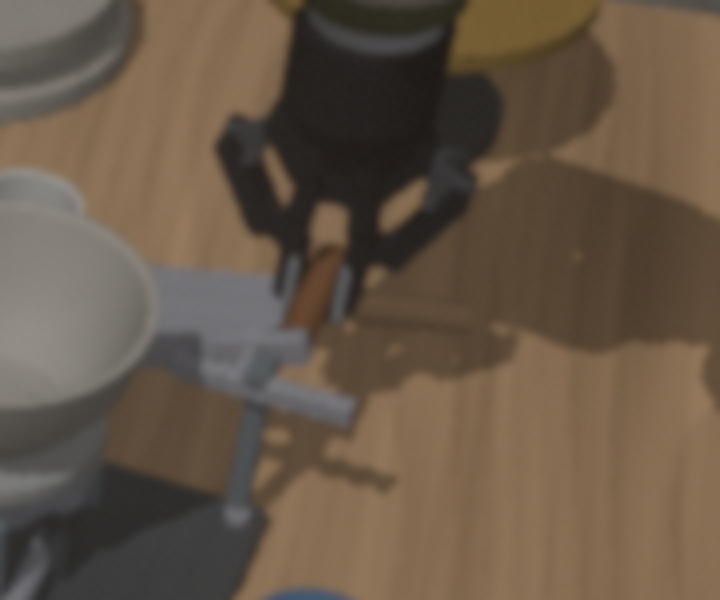

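The bar is between the pads at about (325,285), with a gap of 0.22 (about 19 mm) and 30 N of grip. I'll swing the lever, watching the force.

Run:
```python
from h import *
np.set_printoptions(precision=1,suppress=True)
p0=np.array(arm.current_position()); a0=np.pi/2-1.2
ax=p0+130*(np.cos(a0)*FX-np.sin(a0)*np.array([0,0,1]))
for th in np.linspace(.1,1.2,12):
    a=a0+th
    arm.move_straight(ax+130*(-np.cos(a)*FX+np.sin(a)*np.array([0,0,1])),RL,speed=50)
    f=np.array(arm.current_contact_force()); print(round(th,2),f,arm.current_finger_gap())
    if np.linalg.norm(f)>45: print("stop");break
arm.dwell(.4)
print(arm.current_contact_force(),arm.current_gripper_force(),arm.current_position(),arm.current_time())
s=arm.read_camera("side"); t=arm.read_camera("top")
o=np.hstack([cv2.resize(s[50:290,300:480],(450,600)),cv2.resize(t[180:310,290:475],(350,246)) if 0 else np.vstack([cv2.resize(t[190:310,290:470],(350,233)),np.zeros((367,350,3),np.uint8)])])
cv2.imwrite("pics/up.png",o[:,:,::-1])
for l in("lever_grip","table_top","pedal_pad","bowl"):
  for c in("top","side"):print(l,c,[(round(d["conf"],2),np.array(d["point"])*[640,480]) for d in arm.landmark_of(l,c)[:2]])
up=np.array([445.5,-211.1,0])+121.2*FX+[0,0,200]; print(proj("side",up),proj("top",up))
```

```text
0.1 [-2.9 -1.6 -6.1] 0.221597752605821
0.2 [-7.  -3.  -2.3] 0.22131636721035447
0.3 [-12.   -1.6   0.8] 0.2217570086807963
0.4 [-18.5  -0.9   7.1] 0.22165953204890632
0.5 [-23.2   0.4  13.4] 0.222455461743434
0.6 [-27.5   1.5  22.5] 0.21879515363802202
0.7 [-26.9   3.8  29.4] 0.22006438975811113
0.8 [-19.7   2.9  27.1] 0.2194127380944245
0.9 [-14.    1.8  19.3] 0.21789049922951506
1.0 [-9.5  0.7 13. ] 0.22382783216596508
1.1 [-9.   0.1 10.3] 0.22570872996351313
1.2 [-6.5  0.6  8. ] 0.22023291629727887
[-7.1 -0.9  7.6] 31.329345703125 [ 564.5 -236.1  167.1] 25.6083
lever_grip top [(0.56, array([468.2, 237.5]))]
lever_grip side [(0.62, array([370.6,  93.9]))]
table_top top []
table_top side [(0.87, array([338. , 162.8]))]
pedal_pad top [(0.63, array([316.2, 271.3]))]
pedal_pad side [(0.71, array([364.1, 259. ]))]
bowl top [(0.69, array([388. , 229.2]))]
bowl side [(0.91, array([339.3, 162.4]))]
[366.9  95. ] [464.8 237.3]
```

View pics/up.png

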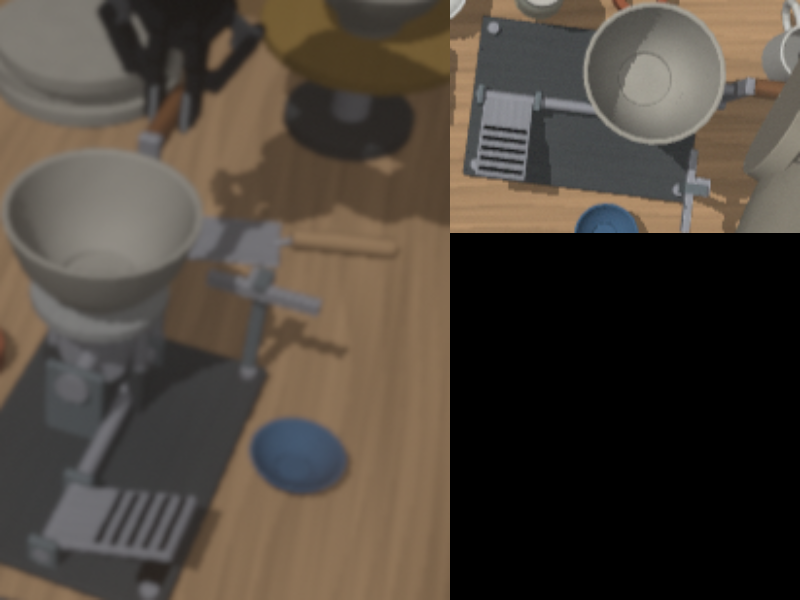

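The lever stands upright, the table is raised with the bowl centred, and the pedal is back up. The grip bar lies within about 2 mm of the line through the bowl centre along the axle, so the lever is near enough upright. Handing in.

```bash
python3 -c "
from cell import arm
print(arm.current_time(),arm.close_job())"
```

```text
the job is handed in; nothing more can be done
26.1083 None
```

I pressed the pedal to its stop and released it, swung the cam lever upright, and handed the job in at 26.1 s with the gripper still holding the lever; the hand-in call returned no verdict.

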